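# Level the spice shelf on its screw foot and hold it down

### The job

Free the foot of the little spice shelf by swinging the clamp lever out to the right, well clear of the winged foot knob. Then take hold of the knob, press it down so that the springy shelf sits fully down on its foot, and turn it until the bubble of the spirit level stays between the two lines. Finish while still gripping the knob and pressing the shelf down like that, with the bubble centred; do not let go, and leave the jars standing where they are.

Things in the scene. Friction and masses are not known exactly. Their poses are not given: they have to be found in the camera images.
- shelf_frame: Fixed frame of a low wooden shelf. Origin on the worktop below the foot knob's axis; x across the shelf, away from the robot, y along it from the knob (right) to the hinge (left). Board 362 long, 170 wide (50 before to 120 behind the knob axis), top about 70 above the worktop, hinged 300 along y. Yaw -0.1 to 0.4 rad.
- lever_post (a point): Middle of the upright round post (16 thick, free from 26 below this point to 14 above it) at the free end of the flat clamp lever, 110 from the lever's pivot. Grip it from above (any yaw) and move it on a level arc; lever surface 26 below this point.
- lever_pivot (a point): Pivot of the clamp lever, on the board 85 behind the knob axis (frame x), at the height of the lever's underside; the lever turns about the vertical here.
- clamp_lever (a joint): Angle of the clamp lever (rad, 0 to 1.7). About 0: clamped, the lever lies over the knob (4 above its wing) and bars the way to it. Grows as the post swings out to the robot's right, beyond the end of the board (counter-clockwise seen from above); free from 1.2 on. Stays where it is left (friction about 1 N at the post).
- knob_grip (a point): Middle of the wing of the foot knob, on its axis. The wing is an upright bar 48 long (this frame's x axis), 13 thick (y), 28 high (14 above to 14 below this point), on a disc 54 in diameter whose top lies 14 below this point. Grip the wing across its thickness from above.
- foot_turn (a joint): Turn of the foot knob (rad, -1.5 to 1.2), growing clockwise seen from above. Clockwise drives the foot out and raises the knob end of the board by 2.85 mm per rad. The value at which the shelf is level differs every time and must be found from the bubble; it starts 0.5 to 1.5 rad too low.
- foot_press (a joint): How far the knob is pressed into its spring (m, 0 to 0.008; 1 N to begin, then 2000 N/m, fully in at 17 N). Pressing the knob also presses the board down.
- shelf_lift (a joint): How far the board floats up off its foot on the springs of its hinge (rad; 0.03 untouched = 9 mm at the knob; 0 = fully down on the foot). It begins to sink at 2.5 N on the knob and is fully down from 5 N; the foot then sets the board's slope. More force only compresses the knob's spring.
- bubble (a joint): Place of the bubble in the vial (m, +-0.018): 0 centred, positive towards the knob (knob end too high), negative towards the hinge. Moves about 10 mm per rad of the knob when the board is fully down (0.4 mm back per N of extra press), settles in 1.5 s. Bubble 18 long, the two black lines 24 apart. While the board floats it lies at the knob end and says nothing.
- level_vial (a point): Top of the middle of the vial of the aluminium spirit level (200 x 22 x 42), which is screwed to the board along its length, between knob and hinge.
- spice_a: Spice jar, 45 wide, 106 high, origin under its centre; to be left alone.
- spice_b: Spice jar, 42 wide, 96 high, origin under its centre; to be left alone.
- olive_jar: Squat jar with a dark lid, 68 wide, 99 high, origin under its centre; to be left alone.
- honey_jar: Jar with a flat yellow lid, 63 wide, 94 high, origin under its centre; to be left alone.

How it is judged:
By the outcome, as a careful person would: the job done as asked, in the order asked, and still so for the second after the job is handed in, while the arm keeps its last pose, push and grip.
It also fails if it takes over 61 s, if anything falls off the work surface, if the arm or the gripper's body presses on something with over 40 N, if the wrist force passes 120 N, or if a joint passes its speed limit or range.

### The arm

A 6-joint arm with a two-finger parallel gripper is mounted at the origin on a cart in front of the work surface, level with it; the furniture and walls round the work are solid. World frame = base frame: x ahead of the robot, y to its left, z up, the work surface at z = 0. Lengths are in m, angles in degrees, forces in N, time in s.
With the tool pointing down it reaches from about 0.4 to 0.825 m from the base axis. Payload 7 kg.
Tool frame: the origin (TCP) lies at the centre of the arm's flange, where the gripper is bolted on; the fingertips stand 178 mm ahead of it and the grasp point (between the pads) lies 159 mm ahead of it (r.tips_ahead is the z of the fingertips in the tool frame, in m); z points along the fingers, y is the line along which they close (so a half turn about z gives the same grasp; the last joint's range is limited). The gripper opens to 88 mm and grips with 3 to 60 N. Pads are 19 mm wide; open, the fingers measure 130 mm over their backs; the gripper's body (78 mm by 193 mm) begins 47 mm behind the grasp point.
Start: joints at [80.907, 20.546, 0.682, 0, -70.136, -16.507], TCP at [0.292, 0.609, 0.405] pointing down, gripper open.
Joint ranges: [-176.03, 176.03], [-82.01, 121.73], [-58.28, 71.71], [-173.87, 95.51], [-174.79, -0.11], [-173.66, 173.66]. Speed limits (degrees/s): [136.94, 136.94, 172.46, 180, 180, 180].

### API

Orientations are given as [roll, pitch, yaw] about the fixed x, y, z axes, in that order (R = Rz(yaw) Ry(pitch) Rx(roll)).
In Python, from plant import r gives the robot as it stands. The module is installed in compiled form; this text tells all that it offers.
- The arm moves only by the shell command python3 -m pendant 'ROWS' [FORCE]. ROWS is JSON, a list that holds one entry, the list of rows, each a list of 7 numbers: the shift along the tool's x, y, z in m, then the turn, a rotation vector about the tool's x, y, z in degrees, then the gripper command: -1 is shut, 1 is fully open, values between are in proportion. A call has 1 to 5 rows; each row is the pose to reach, as a shift and turn from the pose commanded when the call began, along the tool's axes at that moment; what a row does not reach only later rows make up. A row lasts 1/10 s, in which the tool goes at most 50 mm and 8.59 degrees, less where a joint would pass 70% of its speed; a pose out of reach is approached as far as the arm can. A call with a gripper value outside its range is refused whole. The fingers move at their own pace and stop on an object; FORCE is the grip in N (left out, the last holds). Time passes only in rows, so rows that repeat a pose let the fingers close. It gives the time, the measured TCP pose, the force, the opening and the grip force at its end, in the units of the state.
- r.get_state(): the state, without advancing time (a new reading comes with each control period).
- r.capture(name): name is "scene" or "top" or "wrist"; returns the picture (420x560x3 uint8, red, green, blue); there is no depth.
- r.camera_params(name): a dict with "fx", "fy", "cx", "cy" (pixels), "R" (3x3) and "t" (3): a world point X has camera coordinates R X + t. Camera axes: x right, y down, z forward; pixel columns grow to the right and rows downward; lengths in m; the calibration is good to about 2 mm. A picture is of the moment at which its call begins: read the wrist's pose just before it. camera_params takes no time and is no camera call; for the wrist camera it gives the pose at the moment of the call.
- r.close_job(): hands the job in; it is judged then, once.
The state is a dict: "time_s": time; "joints": joint angles; "qd": joint speeds; "joint_torque": joint torques, N m; "tcp_pos": TCP position; "eef_rot": TCP orientation; "contact_force": force on the tool from outside, world axes, zero at the start; "moment": the same for the moment, N m; "gripper_width": finger opening in m; "gripper_force": force on a finger pad.
Only numpy, scipy, OpenCV 4.12 (cv2) and the standard library are available. Lean on these libraries where they do the work, as an engineer would, in place of code of your own. Each camera call takes 0.05 s, during which the arm holds its last target. There are 200 camera calls.

## Working session

There is one attempt and no reset: what is moved stays moved. The work goes in short steps, Python scripts to look and compute and a shell command to move; the robot and the scene stay as the last step left them, time stands still between calls to the robot, and variables do not carry over. Pictures are saved under pics/ and viewed, at most 10 in all, crops included, and the job is handed in when it is done.

```bash
mkdir -p pics && cat > h.py <<'E'
import numpy as np,cv2
from plant import r
def snap(n,f,crop=None,s=1):
    p=r.camera_params(n); im=r.capture(n)[:,:,::-1]
    if crop: x0,y0,x1,y1=crop; im=im[y0:y1,x0:x1]
    im=cv2.resize(im,None,fx=s,fy=s,interpolation=cv2.INTER_CUBIC); cv2.imwrite('pics/'+f,im); return p
def px2z(p,u,v,z):
    R=np.array(p['R']);t=np.array(p['t']);c=-R.T@t
    d=R.T@np.array([(u-p['cx'])/p['fx'],(v-p['cy'])/p['fy'],1]); return c+d*(z-c[2])/d[2]
def proj(p,X):
    q=np.array(p['R'])@np.array(X)+np.array(p['t']); return p['fx']*q[0]/q[2]+p['cx'],p['fy']*q[1]/q[2]+p['cy']
E
python3 - <<'E'
from h import *
snap('scene','s1.png',s=1.4);snap('top','t1.png',s=1.4)
for n in('scene','top'):
    p=r.camera_params(n);print(n,p['fx'],-np.array(p['R']).T@np.array(p['t']))
print(r.get_state())
E
```

```text
scene 499.90226328696394 [-0.43550797 -0.78122393  0.86998185]
top 399.75592451993555 [ 0.36717678 -0.02410406  1.16637622]
{'time_s': 0.1, 'joints': array([ 8.09074722e+01,  2.05878215e+01,  6.40669089e-01, -1.85463540e-02,
       -7.01346104e+01, -1.65049175e+01]), 'qd': array([-0.05975037, -0.07501883,  0.07873846, -0.01589994,  0.01378954,
        0.05128376]), 'joint_torque': array([-2.73590602e-03, -5.84161127e+01,  2.93753529e+01,  7.01564088e+00,
        1.02105516e-02, -4.75829825e-05]), 'tcp_pos': array([0.29157939, 0.60859861, 0.4038206 ]), 'eef_rot': array([ 1.79916652e+02, -6.51354397e-03, -2.56037554e+01]), 'contact_force': array([-0.286406  ,  0.50148121,  0.54773301]), 'moment': array([ 0.03235206, -0.02837909, -0.0387843 ]), 'gripper_force': 0.0, 'gripper_width': 0.08743213751713133}
```

View pics/s1.png

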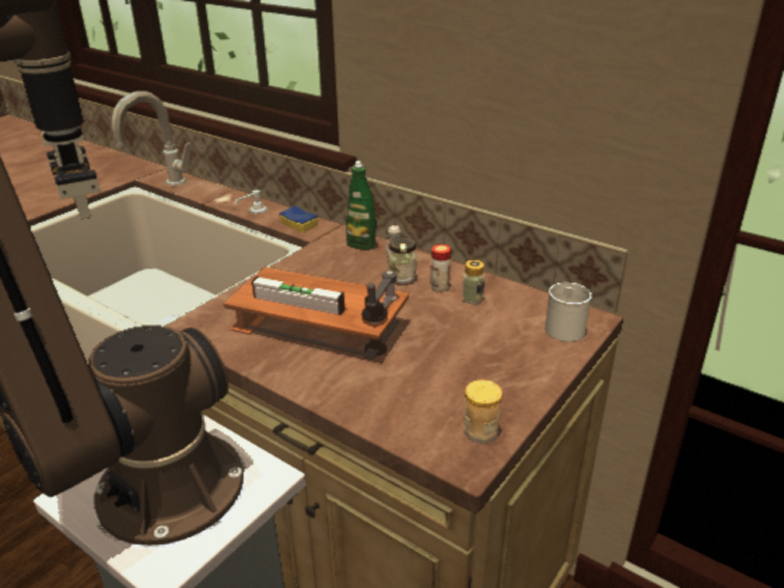

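View pics/t1.png

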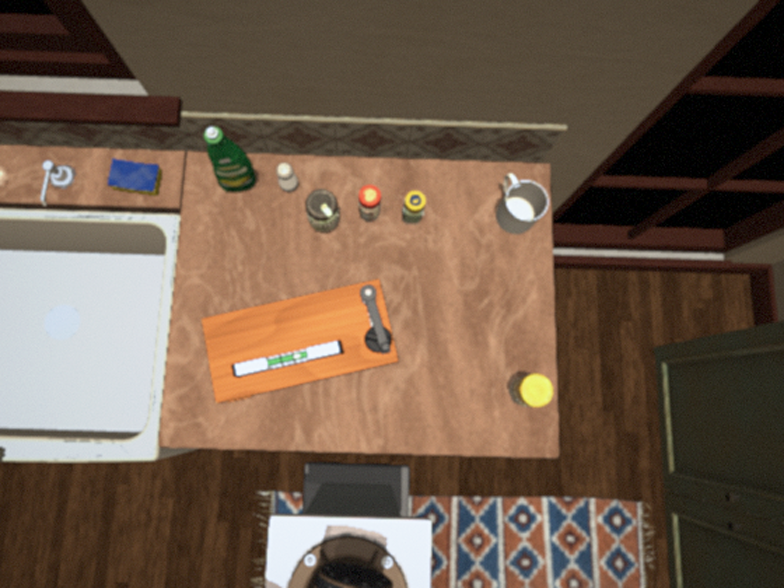

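The scene view shows the shelf with the lever over the knob (about 378,300), and the top view shows the pivot near (368,292) and the post and knob near (380,340). The honey jar is at (536,390), clear on the right. Next I'll take enlarged crops of both views to triangulate the post.

```bash
python3 - <<'E'
from h import *
a=r.capture('scene')[180:250,235:305,::-1]; b=r.capture('top')[190:270,230:310,::-1]
a=cv2.resize(a,(400,400),interpolation=cv2.INTER_CUBIC);b=cv2.resize(b,(400,400),interpolation=cv2.INTER_CUBIC)
cv2.imwrite('pics/c1.png',np.hstack([a,b]))
E
```

```text
(no output)
```

View pics/c1.png

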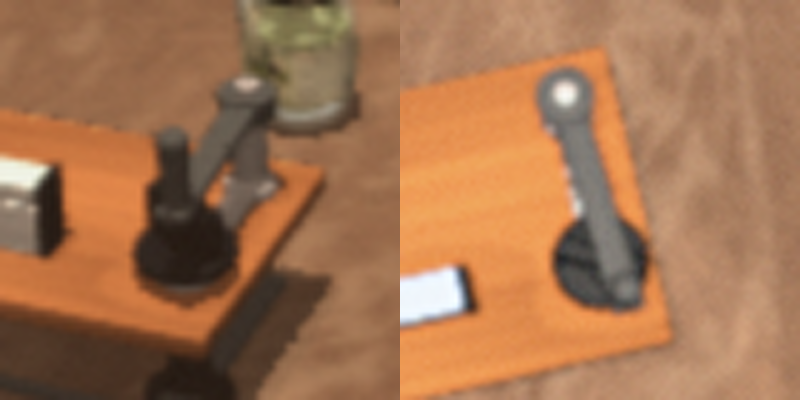

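Enlarged crops: in the scene the post top is at (173,133) and the pivot bolt at (245,84). In the top view the post top is at about (630,285), the pivot at (565,94) and the disc centre at (602,262).

```bash
python3 - <<'E'
from h import *
S=r.camera_params('scene');T=r.camera_params('top')
def tri(a,b):
    P=[np.array([[p['fx'],0,p['cx']],[0,p['fy'],p['cy']],[0,0,1]])@np.c_[np.array(p['R']),np.array(p['t'])] for p in(S,T)]
    X=cv2.triangulatePoints(P[0],P[1],np.array(a,float).reshape(2,1),np.array(b,float).reshape(2,1)).ravel();X=X[:3]/X[3]
    print(X,proj(S,X),proj(T,X));return X
post=tri((265.3,203.3),(276,247));piv=tri((277.9,194.7),(263,208.8))
d=post-piv;print(np.hypot(*d[:2]),np.degrees(np.arctan2(d[1],d[0])))
for z in(.07,.09,.1):print('disc',z,px2z(T,270.4,242.4,z))
c=lambda u,v:px2z(T,230+(u-400)/5,190+v/5,.078)
print('board',c(605,48),c(670,342))
# spatial board edge left in 1.4x picture
L=lambda u,v:px2z(T,u/1.4,v/1.4,.072)
a,b=L(202,320),L(380,281);e=b-a;print(a,b,np.hypot(*e[:2]),np.arctan2(-e[0]*-1,-e[1]))
print(r.tips_ahead)
E
```

```text
[ 0.47150617 -0.05822382  0.17207313] (np.float64(265.37162313577824), np.float64(203.28970825246557)) (np.float64(275.9063185728219), np.float64(247.07945376766892))
[ 0.57481125 -0.02326881  0.1382527 ] (np.float64(277.8109776088157), np.float64(194.715059484919)) (np.float64(263.12039874719227), np.float64(208.6990122794239))
0.1090586638577033 -161.30588432899896
disc 0.07 [ 0.4946409  -0.04623706  0.07      ]
disc 0.09 [ 0.49231571 -0.04583331  0.09      ]
disc 0.1 [ 0.49115312 -0.04563144  0.1       ]
board [ 0.61359177 -0.04437736  0.078     ] [ 0.45130703 -0.08420143  0.078     ]
[0.5216876  0.30191816 0.072     ] [ 0.61178907 -0.04577991  0.072     ] 0.3591827159286503 0.25355963900679745
0.1781
```

```bash
python3 -m pendant '[[[0.03,0.035,0,0,0,0,1],[0.06,0.07,0,0,0,0,1],[0.09,0.105,0,0,0,0,1],[0.12,0.14,0,0,0,0,1],[0.15,0.175,0,0,0,0,1]]]' 30
python3 -m pendant '[[[0.03,0.035,0,0,0,0,1],[0.06,0.07,0,0,0,0,1],[0.09,0.105,0,0,0,0,1],[0.12,0.14,0,0,0,0,1],[0.15,0.175,0,0,0,0,1]]]'
python3 -m pendant '[[[0.03,0.035,0,0,0,0,1],[0.06,0.07,0,0,0,0,1],[0.09,0.105,0,0,0,0,1],[0.12,0.14,0,0,0,0,1],[0.15,0.174,0,0,0,0,1]]]'
python3 - <<'E'
from h import *
s=r.get_state();print(s['tcp_pos'],s['eef_rot'],s['joints'],s['time_s'])
p=snap('wrist','w1.png',s=1.2);print(p['fx'])
for X in([.4715,-.058,.172],[.575,-.023,.138],[.4925,-.0446,.1]):print(np.array(proj(p,X))*1.2)
E
```

```text
time_s: 0.7
tcp_pos: [0.3514, 0.3842, 0.4046]
eef_rot: [180.0, -0.0, -25.6]
contact_force: [2.3, 0.5, 0.2]
gripper_width: 0.0873
gripper_force: 0.0
time_s: 1.2
tcp_pos: [0.4109, 0.1615, 0.4049]
eef_rot: [-180.0, -0.0, -25.6]
contact_force: [1.6, 0.7, -0.4]
gripper_width: 0.0873
gripper_force: 0.0
time_s: 1.7
tcp_pos: [0.471, -0.0603, 0.405]
eef_rot: [-180.0, -0.0, -25.6]
contact_force: [2.1, 1.1, 0.4]
gripper_width: 0.0877
gripper_force: 0.0
[ 0.47097195 -0.0602768   0.40497045] [-1.79967471e+02 -3.23538550e-02 -2.55924281e+01] [ 1.65308220e+01  1.31000271e+00 -2.36078550e+01 -2.67635165e-03
 -6.50363272e+01  4.78778877e+01] 1.7
359.0182641880244
[329.07899972 277.98038487]
[190.25658159 122.13720271]
[299.0128181 223.7001319]
```

View pics/w1.png

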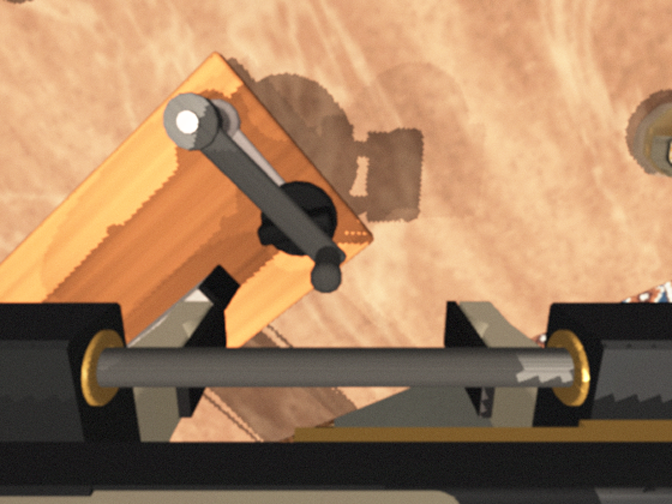

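The wrist view confirms it: the post top is at (326,275) and the pivot at (187,122), about 2 mm from the prediction. I'll descend and grip.

```bash
python3 -m pendant '[[[0.0015,-0.004,0.04,0,0,0,1],[0.0015,-0.004,0.07,0,0,0,1],[0.0015,-0.004,0.085,0,0,0,1],[0.0015,-0.004,0.085,0,0,0,-1],[0.0015,-0.004,0.085,0,0,0,-1]]]' 15
python3 -m pendant '[[[0,0,0,0,0,0,-1],[0,0,0,0,0,0,-1],[0,0,0,0,0,0,-1],[0,0,0,0,0,0,-1],[0,0,0,0,0,0,-1]]]'
python3 - <<'E'
from h import *
s=r.get_state();t=s['tcp_pos'];piv=np.array([.575,-.0235]);d=t[:2]-piv
print(t,np.hypot(*d),np.degrees(np.arctan2(d[1],d[0])))
y=np.radians(s['eef_rot'][2]);M=np.array([[np.cos(y),np.sin(y)],[np.sin(y),-np.cos(y)]])
d*=.11/np.hypot(*d);
prev=np.zeros(2)
for k in range(1,16):
    a=np.radians(6*k);R=np.array([[np.cos(a),-np.sin(a)],[np.sin(a),np.cos(a)]]);q=M@(R@d-d)
    print(k,np.round(q-prev,4)); 
    if k%5==0:prev=q
E
```

```text
time_s: 2.25
tcp_pos: [0.4744, -0.0553, 0.3201]
eef_rot: [180.0, -0.0, -25.6]
contact_force: [-0.6, 0.1, 0.1]
gripper_width: 0.0769
gripper_force: 0.0
time_s: 2.75
tcp_pos: [0.4741, -0.0553, 0.3199]
eef_rot: [-180.0, -0.0, -25.6]
contact_force: [0.4, 0.1, -0.3]
gripper_width: 0.0371
gripper_force: 0.0
[ 0.47413949 -0.05530476  0.31992585] 0.10575625656603196 -162.49815902442106
1 [0.0083 0.008 ]
2 [0.0174 0.0151]
3 [0.0272 0.0211]
4 [0.0375 0.0262]
5 [0.0483 0.0301]
6 [0.0112 0.0028]
7 [0.0226 0.0043]
8 [0.0341 0.0047]
9 [0.0456 0.0039]
10 [0.0569 0.0019]
11 [ 0.0111 -0.0032]
12 [ 0.0217 -0.0075]
13 [ 0.0319 -0.0129]
14 [ 0.0414 -0.0194]
15 [ 0.0502 -0.0268]
```

```bash
python3 -m pendant '[[[0,0,0,0,0,0,-1],[0,0,0,0,0,0,-1],[0,0,0,0,0,0,-1],[0,0,0,0,0,0,-1],[0,0,0,0,0,0,-1]]]'
python3 -m pendant '[[[0.008,0.008,0,0,0,0,-1],[0.0175,0.015,0,0,0,0,-1],[0.027,0.021,0,0,0,0,-1],[0.0375,0.026,0,0,0,0,-1],[0.048,0.030,0,0,0,0,-1]]]'
```

```text
time_s: 3.25
tcp_pos: [0.474, -0.0554, 0.3196]
eef_rot: [180.0, 0.0, -25.6]
contact_force: [-1.1, -0.2, -0.3]
gripper_width: 0.0159
gripper_force: 15.0
time_s: 3.75
tcp_pos: [0.5053, -0.104, 0.3196]
eef_rot: [-180.0, -0.0, -25.6]
contact_force: [-0.8, 4.6, 1.2]
gripper_width: 0.0159
gripper_force: 15.0
```

Gripped at 16 mm and the lever is moving. I'll continue the arc.

```bash
python3 -m pendant '[[[0.011,0.003,0,0,0,0,-1],[0.0225,0.0045,0,0,0,0,-1],[0.034,0.005,0,0,0,0,-1],[0.0455,0.004,0,0,0,0,-1],[0.057,0.002,0,0,0,0,-1]]]'
python3 -m pendant '[[[0.011,-0.003,0,0,0,0,-1],[0.0215,-0.0075,0,0,0,0,-1],[0.032,-0.013,0,0,0,0,-1],[0.0415,-0.0195,0,0,0,0,-1],[0.050,-0.027,0,0,0,0,-1]]]'
python3 -m pendant '[[[0,0,0,0,0,0,-1],[0,0,0,0,0,0,0.2],[0,0,0,0,0,0,0.2],[0,0,0,0,0,0,0.2],[0,0,0,0,0,0,0.2]]]'
```

```text
time_s: 4.25
tcp_pos: [0.5557, -0.13, 0.3194]
eef_rot: [180.0, 0.1, -25.6]
contact_force: [-2.2, 3.8, 0.8]
gripper_width: 0.0157
gripper_force: 15.0
time_s: 4.75
tcp_pos: [0.6134, -0.1286, 0.3209]
eef_rot: [179.9, -0.2, -25.6]
contact_force: [1.3, -12.2, 4.8]
gripper_width: 0.0159
gripper_force: 15.0
time_s: 5.25
tcp_pos: [0.6119, -0.1265, 0.3195]
eef_rot: [-180.0, 0.0, -25.6]
contact_force: [-0.1, -0.3, 0.4]
gripper_width: 0.0425
gripper_force: 0.0
```

```bash
python3 -m pendant '[[[0,0,0,0,0,0,1],[0,0,-0.02,0,0,0,1],[0,0,-0.06,0,0,0,1],[-0.04,-0.002,-0.07,0,0,0,1],[-0.08,-0.005,-0.07,0,0,0,1]]]'
python3 -m pendant '[[[-0.04,-0.002,0,0,0,0,1],[-0.08,-0.005,0,0,0,0,1],[-0.08,-0.005,0,0,0,0,1],[-0.08,-0.005,0,0,0,0,1]]]'
python3 - <<'E'
from h import *
s=r.get_state();print(s['tcp_pos'],s['eef_rot'],s['joints'],s['time_s'])
p=snap('wrist','w2.png',crop=(120,60,420,285),s=2.6)
for X in([.4925,-.0446,.122],[.4925,-.0446,.094]):print((np.array(proj(p,X))-[120,60])*2.6)
E
```

```text
time_s: 5.75
tcp_pos: [0.5419, -0.0875, 0.3914]
eef_rot: [-179.9, -0.2, -25.6]
contact_force: [-0.3, 0.5, -0.3]
gripper_width: 0.0822
gripper_force: 0.0
time_s: 6.15
tcp_pos: [0.4713, -0.0482, 0.3905]
eef_rot: [-179.9, -0.1, -25.5]
contact_force: [1.3, 0.3, -0.5]
gripper_width: 0.0879
gripper_force: 0.0
[ 0.47131734 -0.04817453  0.39053776] [-1.79919371e+02 -9.29816513e-02 -2.54957890e+01] [ 1.80473158e+01  1.83549691e+00 -2.50483034e+01  6.29740367e-03
 -6.29932563e+01  4.64541071e+01] 6.15
[366.33512809 340.67180015]
[370.90323685 319.67547998]
```

View pics/w2.png

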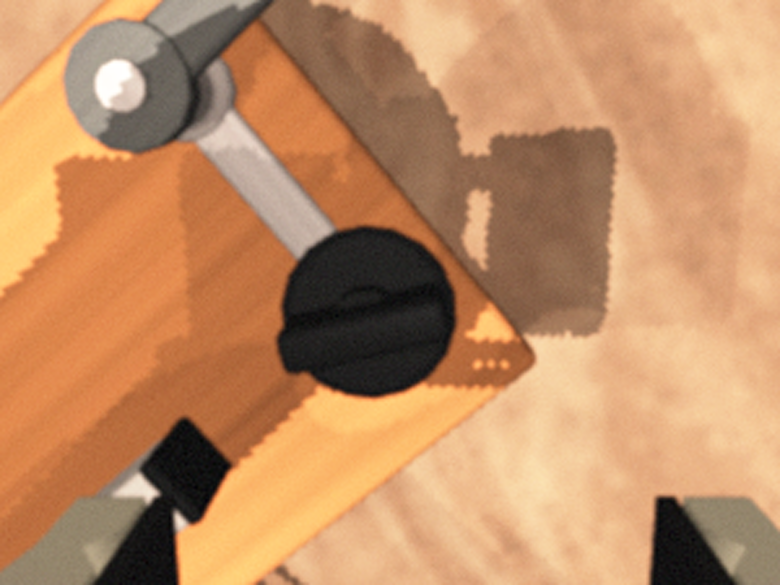

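The wrist view shows the lever clear. The disc centre is at (369,311) and the wing-top centre at (367,333), with the wing running about 14° up to the right, so the wing points along world yaw 78°. I'll rotate +104° in yaw, so the camera also faces the level, and centre over the knob.

```bash
python3 -m pendant '[[[0.01,-0.006,0,0,0,-8,1],[0.0205,-0.0125,0,0,0,-16,1],[0.0205,-0.0125,0,0,0,-24,1],[0.0205,-0.0125,0,0,0,-32,1],[0.0205,-0.0125,0,0,0,-40,1]]]' 35
python3 -m pendant '[[[0,0,0,0,0,-8,1],[0,0,0,0,0,-16,1],[0,0,0,0,0,-24,1],[0,0,0,0,0,-32,1],[0,0,0,0,0,-40,1]]]'
python3 -m pendant '[[[0,0,0,0,0,-8,1],[0,0,0,0,0,-16,1],[0,0,0,0,0,-24,1],[0,0,0,0,0,-24,1]]]'
python3 - <<'E'
from h import *
s=r.get_state();print(s['tcp_pos'],s['eef_rot'],s['joints'],s['time_s'])
p=snap('wrist','w3.png')
print(proj(p,[.495,-.0457,.122]),p['t'],-np.array(p['R']).T@p['t'])
E
```

```text
time_s: 6.7
tcp_pos: [0.4969, -0.0466, 0.3891]
eef_rot: [180.0, 0.1, 14.7]
contact_force: [0.4, -0.7, 0.1]
gripper_width: 0.0876
gripper_force: 0.0
time_s: 7.2
tcp_pos: [0.4968, -0.0466, 0.3892]
eef_rot: [-180.0, 0.0, 54.7]
contact_force: [-0.3, -0.6, 0.1]
gripper_width: 0.0876
gripper_force: 0.0
time_s: 7.6
tcp_pos: [0.4966, -0.0466, 0.3892]
eef_rot: [-180.0, 0.0, 78.5]
contact_force: [-0.0, -0.2, -0.1]
gripper_width: 0.0874
gripper_force: 0.0
[ 0.49663504 -0.0465976   0.38919063] [-1.79960209e+02  2.85940205e-02  7.84661537e+01] [ 1.72557235e+01  4.48353685e+00 -2.23746811e+01  6.60672548e-03
 -6.31904255e+01  1.51207438e+02] 7.6
(np.float64(277.0947208049977), np.float64(213.12999236061106)) [-0.49549071  0.01939915  0.38978497] [0.5111554  0.02671709 0.36854586]
```

View pics/w3.png

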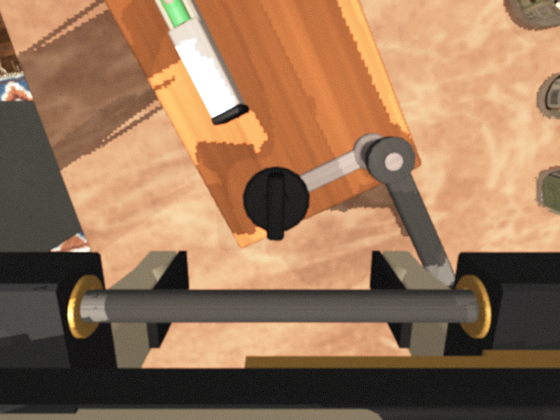

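The wing is aligned with the tool: centre (276,206), fingers centred at about 279. Combining the two wrist views cancels the hand-eye bias and puts the knob near (0.4935,-0.044). I'll descend and close.

```bash
python3 -m pendant '[[[0.002,-0.003,0.04,0,0,0,1],[0.002,-0.003,0.08,0,0,0,1],[0.002,-0.003,0.106,0,0,0,1],[0.002,-0.003,0.106,0,0,0,-1],[0.002,-0.003,0.106,0,0,0,-1]]]' 30
python3 -m pendant '[[[0,0,0,0,0,0,-1],[0,0,0,0,0,0,-1],[0,0,0,0,0,0,-1],[0,0,0,0,0,0,-1],[0,0,0,0,0,0,-1]]]'
python3 -m pendant '[[[0,0,0,0,0,0,-1],[0,0,0,0,0,0,-1],[0,0,0,0,0,0,-1],[0,0,0,0,0,0,-1],[0,0,0,0,0,0,-1]]]'
```

```text
time_s: 8.15
tcp_pos: [0.4939, -0.0438, 0.284]
eef_rot: [-180.0, 0.0, 78.3]
contact_force: [0.5, -0.1, 0.4]
gripper_width: 0.077
gripper_force: 0.0
time_s: 8.65
tcp_pos: [0.4932, -0.0437, 0.2841]
eef_rot: [180.0, -0.0, 78.4]
contact_force: [0.1, -0.8, 0.2]
gripper_width: 0.0372
gripper_force: 0.0
time_s: 9.15
tcp_pos: [0.4936, -0.0437, 0.2838]
eef_rot: [179.9, -0.0, 78.4]
contact_force: [3.7, -2.1, -0.8]
gripper_width: 0.0128
gripper_force: 30.0
```

Gripped at 13 mm with small side forces. Now I'll press down.

```bash
python3 -m pendant '[[[0,0,0.003,0,0,0,-1],[0,0,0.006,0,0,0,-1],[0,0,0.009,0,0,0,-1],[0,0,0.009,0,0,0,-1],[0,0,0.009,0,0,0,-1]]]' 45
python3 -m pendant '[[[0,0,0.001,0,0,0,-1],[0,0,0.002,0,0,0,-1],[0,0,0.003,0,0,0,-1],[0,0,0.003,0,0,0,-1],[0,0,0.003,0,0,0,-1]]]'
```

```text
time_s: 9.65
tcp_pos: [0.4939, -0.0441, 0.2753]
eef_rot: [179.9, 0.0, 78.4]
contact_force: [3.3, -6.1, 5.2]
gripper_width: 0.0126
gripper_force: 45.0
time_s: 10.15
tcp_pos: [0.4939, -0.0443, 0.2726]
eef_rot: [179.9, 0.0, 78.4]
contact_force: [2.5, -7.3, 7.5]
gripper_width: 0.0126
gripper_force: 45.0
```

```bash
cat >> h.py <<'E'
def vial(f,names=('scene','top','wrist'),s=None):
    V=px2z(r.camera_params('top'),288/1.4,358/1.4,.112); out=[]
    for n in names:
        p=r.camera_params(n);im=r.capture(n)[:,:,::-1];u,v=map(int,proj(p,V));print(n,u,v)
        w=(35,35,90)[('scene','top','wrist').index(n)]
        im=cv2.copyMakeBorder(im,200,200,200,200,cv2.BORDER_CONSTANT)
        u=np.clip(u,0,560)+200;v=np.clip(v,0,420)+200
        out.append(cv2.resize(im[v-w:v+w,u-w:u+w],(266,266) if len(names)==3 else (400,400),interpolation=cv2.INTER_CUBIC))
    cv2.imwrite('pics/'+f,np.hstack(out));print(V)
E
python3 -c "
from h import *
vial('v1.png')"
```

```text
scene 212 205
top 205 255
wrist 30 -164
[0.44937155 0.12332966 0.112     ]
```

View pics/v1.png

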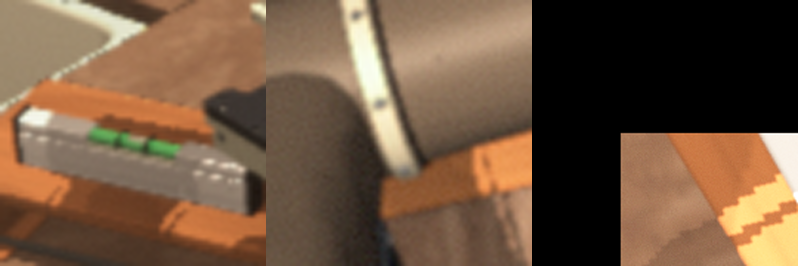

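Only the scene camera sees the vial, where the green window is at about (200–224, 204–211) in full-frame pixels. I'll average several shots and rectify along the level for sub-pixel reading.

```bash
cat >> h.py <<'E'
def rect(n=8,V=(.4494,.1233,.108),half=120,hw=25,k=3):
    p=r.camera_params('scene');im=np.mean([r.capture('scene')[:,:,::-1].astype(np.float32) for _ in range(n)],0)
    ay=np.array([-.251,.968,0]);ax=np.array([.968,.251,0])
    P=[np.array(V)+(-a*ay+b*ax)/1000 for a,b in((-half,hw),(half,hw),(half,-hw),(-half,-hw))]
    src=np.float32([proj(p,X) for X in P]);W,H=2*half*k,2*hw*k
    return cv2.warpPerspective(im,cv2.getPerspectiveTransform(src,np.float32([[0,0],[W,0],[W,H],[0,H]])),(W,H),flags=cv2.INTER_CUBIC).clip(0,255)
E
python3 - <<'E'
from h import *
a=rect();np.save('r0.npy',a)
z=cv2.resize(a[:,360-120:360+120],(720,450),interpolation=cv2.INTER_CUBIC)
cv2.imwrite('pics/v2.png',np.vstack([a,z])[:600])
E
```

```text
[ WARN:0@3.077] global loadsave.cpp:1063 imwrite_ Unsupported depth image for selected encoder is fallbacked to CV_8U.
```

View pics/v2.png

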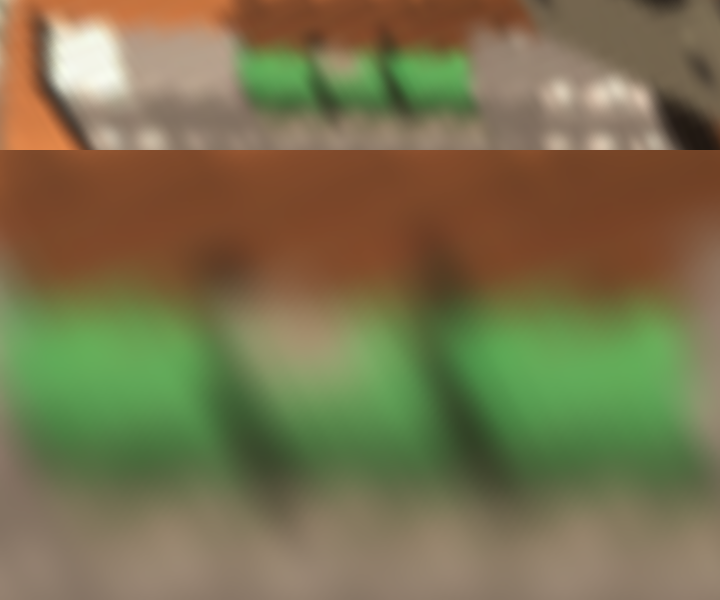

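The lines are at about x = 225 and 435, and a pale bubble shows between them near 300 (lower panel, 9 px/mm). It may still be settling, so I'll hold and read the profile numerically.

```bash
python3 -m pendant '[[[0,0,0,0,0,0,-1],[0,0,0,0,0,0,-1],[0,0,0,0,0,0,-1],[0,0,0,0,0,0,-1],[0,0,0,0,0,0,-1]]]' >/dev/null; python3 -m pendant '[[[0,0,0,0,0,0,-1],[0,0,0,0,0,0,-1],[0,0,0,0,0,0,-1],[0,0,0,0,0,0,-1],[0,0,0,0,0,0,-1]]]'
cat >> h.py <<'E'
def prof(a):
    # per mm (left=hinge -> right=knob): green minus red over rows of the vial's upper part, and brightness
    b=a[52:70,240:480].mean(0).reshape(-1,6,3).mean(1)
    print('mm',list(range(-39,40,2)));print('GR',(b[:,1]-b[:,2]).astype(int).tolist());print('R ',b[:,2].astype(int).tolist())
E
python3 - <<'E'
from h import *
prof(np.load('r0.npy'));a=rect();np.save('r1.npy',a);prof(a)
z=lambda q:cv2.resize(q[:,240:480],(720,280),interpolation=cv2.INTER_CUBIC)
cv2.imwrite('pics/v3.png',np.vstack([z(np.load('r0.npy')),z(a)]).astype(np.uint8))
E
```

```text
time_s: 11.7
tcp_pos: [0.4939, -0.0443, 0.2726]
eef_rot: [179.9, 0.0, 78.4]
contact_force: [4.2, -8.2, 6.4]
gripper_width: 0.0128
gripper_force: 45.0
mm [-39, -37, -35, -33, -31, -29, -27, -25, -23, -21, -19, -17, -15, -13, -11, -9, -7, -5, -3, -1, 1, 3, 5, 7, 9, 11, 13, 15, 17, 19, 21, 23, 25, 27, 29, 31, 33, 35, 37, 39]
GR [34, 46, 50, 51, 53, 52, 50, 49, 46, 42, 34, 23, 12, 3, -5, -12, -17, -17, -8, 8, 24, 30, 27, 21, 26, 39, 47, 50, 49, 46, 45, 43, 39, 38, 42, 48, 46, 27, 2, -13]
R  [121, 107, 102, 103, 104, 105, 105, 104, 104, 105, 102, 98, 108, 129, 145, 154, 157, 156, 150, 138, 125, 112, 98, 82, 73, 75, 84, 94, 101, 103, 103, 103, 104, 103, 102, 104, 109, 117, 130, 142]
mm [-39, -37, -35, -33, -31, -29, -27, -25, -23, -21, -19, -17, -15, -13, -11, -9, -7, -5, -3, -1, 1, 3, 5, 7, 9, 11, 13, 15, 17, 19, 21, 23, 25, 27, 29, 31, 33, 35, 37, 39]
GR [34, 46, 50, 51, 53, 52, 50, 49, 41, 18, -4, -15, -15, -13, -11, -6, 4, 19, 33, 42, 45, 39, 29, 21, 26, 39, 47, 50, 49, 47, 45, 43, 39, 38, 42, 48, 46, 27, 2, -13]
R  [121, 107, 102, 103, 104, 105, 105, 105, 110, 126, 138, 138, 139, 146, 151, 149, 140, 127, 116, 110, 107, 104, 95, 82, 74, 75, 84, 94, 101, 103, 103, 103, 104, 103, 102, 103, 108, 117, 130, 142]
```

Bubble now spans about -22 to -5 mm, with the lines at -15.5 and +8.5, so it is about 10 mm towards the hinge. I'll turn about 0.7 rad clockwise, rising with the board, and check.

```bash
python3 -m pendant '[[[0,0,-0.0001,0,0,4,-1],[0,0,-0.0003,0,0,8,-1],[0,0,-0.0005,0,0,12,-1],[0,0,-0.0006,0,0,16,-1],[0,0,-0.0008,0,0,20,-1]]]'
python3 -m pendant '[[[0,0,-0.0002,0,0,4,-1],[0,0,-0.0004,0,0,8,-1],[0,0,-0.0006,0,0,12,-1],[0,0,-0.0008,0,0,16,-1],[0,0,-0.001,0,0,20,-1]]]'
for i in 1 2 3; do python3 -m pendant '[[[0,0,0,0,0,0,-1],[0,0,0,0,0,0,-1],[0,0,0,0,0,0,-1],[0,0,0,0,0,0,-1],[0,0,0,0,0,0,-1]]]' | tail -4; done
python3 - <<'E'
from h import *
a=rect();np.save('r2.npy',a);prof(a)
E
```

```text
time_s: 12.6
tcp_pos: [0.4938, -0.0442, 0.2733]
eef_rot: [179.9, 0.0, 58.3]
contact_force: [3.2, -7.1, 6.2]
gripper_width: 0.0125
gripper_force: 45.0
time_s: 13.1
tcp_pos: [0.4937, -0.0441, 0.2742]
eef_rot: [179.9, -0.0, 38.3]
contact_force: [2.4, -6.6, 5.6]
gripper_width: 0.0129
gripper_force: 45.0
eef_rot: [179.9, -0.1, 38.4]
contact_force: [2.0, -5.8, 6.1]
gripper_width: 0.0123
gripper_force: 45.0
eef_rot: [179.9, -0.1, 38.4]
contact_force: [2.6, -5.9, 6.4]
gripper_width: 0.0126
gripper_force: 45.0
eef_rot: [179.9, -0.1, 38.4]
contact_force: [2.2, -5.9, 5.9]
gripper_width: 0.0126
gripper_force: 45.0
mm [-39, -37, -35, -33, -31, -29, -27, -25, -23, -21, -19, -17, -15, -13, -11, -9, -7, -5, -3, -1, 1, 3, 5, 7, 9, 11, 13, 15, 17, 19, 21, 23, 25, 27, 29, 31, 33, 35, 37, 39]
GR [48, 56, 55, 53, 56, 61, 64, 61, 54, 45, 31, 15, 1, -5, -8, -12, -15, -10, 4, 25, 44, 50, 39, 27, 31, 42, 49, 53, 56, 58, 56, 54, 53, 50, 48, 46, 35, 13, -5, -15]
R  [111, 102, 101, 102, 102, 104, 106, 106, 104, 99, 90, 84, 102, 133, 153, 161, 162, 158, 147, 131, 116, 105, 92, 77, 71, 75, 84, 93, 99, 101, 102, 102, 102, 103, 103, 100, 102, 114, 130, 143]
```

Bubble spans about -18 to -1, about 6 mm short of centre, with force at 6 N. I'll turn about 35° more and let the press grow a little.

```bash
python3 -m pendant '[[[0,0,-0.0001,0,0,4,-1],[0,0,-0.0002,0,0,8,-1],[0,0,-0.0003,0,0,12,-1],[0,0,-0.0003,0,0,16,-1],[0,0,-0.0004,0,0,20,-1]]]'
python3 -m pendant '[[[0,0,-0.0001,0,0,4,-1],[0,0,-0.0002,0,0,8,-1],[0,0,-0.0003,0,0,12,-1],[0,0,-0.0003,0,0,15,-1],[0,0,-0.0003,0,0,15,-1]]]'
for i in 1 2 3 4; do python3 -m pendant '[[[0,0,0,0,0,0,-1],[0,0,0,0,0,0,-1],[0,0,0,0,0,0,-1],[0,0,0,0,0,0,-1],[0,0,0,0,0,0,-1]]]' | sed -n 4p; done
python3 - <<'E'
from h import *
a=rect();np.save('r3.npy',a);prof(a)
z=lambda q:cv2.resize(q[:,240:480],(720,280),interpolation=cv2.INTER_CUBIC)
cv2.imwrite('pics/v4.png',np.vstack([z(np.load('r2.npy')),z(a)]).astype(np.uint8))
E
```

```text
time_s: 15.5
tcp_pos: [0.4936, -0.0439, 0.2745]
eef_rot: [179.9, -0.1, 18.3]
contact_force: [1.9, -5.0, 6.4]
gripper_width: 0.0126
gripper_force: 45.0
time_s: 16.0
tcp_pos: [0.4937, -0.0438, 0.2749]
eef_rot: [180.0, -0.1, 3.3]
contact_force: [1.8, -3.4, 6.2]
gripper_width: 0.0126
gripper_force: 45.0
contact_force: [1.7, -3.2, 7.1]
contact_force: [1.9, -3.5, 7.0]
contact_force: [0.6, -3.5, 7.3]
contact_force: [1.7, -3.9, 6.2]
mm [-39, -37, -35, -33, -31, -29, -27, -25, -23, -21, -19, -17, -15, -13, -11, -9, -7, -5, -3, -1, 1, 3, 5, 7, 9, 11, 13, 15, 17, 19, 21, 23, 25, 27, 29, 31, 33, 35, 37, 39]
GR [47, 55, 56, 56, 57, 60, 61, 59, 54, 45, 32, 26, 37, 42, 23, 2, -6, -12, -15, -14, 0, 16, 24, 25, 33, 46, 53, 55, 57, 61, 66, 68, 64, 58, 53, 48, 34, 10, -9, -17]
R  [111, 103, 101, 101, 102, 103, 104, 104, 103, 95, 82, 72, 72, 92, 126, 153, 162, 163, 162, 161, 152, 131, 103, 79, 70, 74, 84, 93, 98, 100, 102, 103, 104, 103, 101, 101, 110, 129, 146, 152]
```

View pics/v4.png

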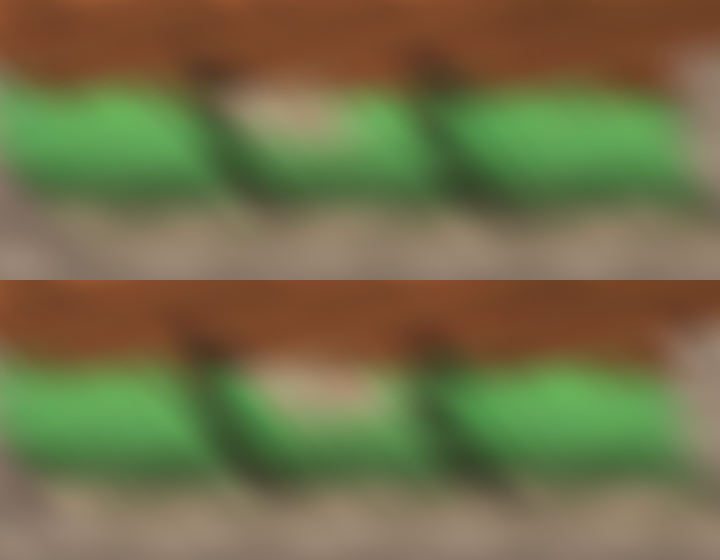

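The lines are at about 217 and 437 and the bubble spans 250–395 in the lower panel, so it is within about 0.5 mm of centre. I'll add about 1 N of press for margin, with a small compensating turn, then confirm it's steady.

```bash
python3 -m pendant '[[[0,0,0.0003,0,0,1.5,-1],[0,0,0.0006,0,0,3,-1],[0,0,0.0006,0,0,3,-1],[0,0,0.0006,0,0,3,-1],[0,0,0.0006,0,0,3,-1]]]'
for i in 1 2 3 4; do python3 -m pendant '[[[0,0,0,0,0,0,-1],[0,0,0,0,0,0,-1],[0,0,0,0,0,0,-1],[0,0,0,0,0,0,-1],[0,0,0,0,0,0,-1]]]' | sed -n 2,4p; done
python3 - <<'E'
from h import *
prof(rect());print(r.get_state()['time_s'])
E
```

```text
time_s: 18.9
tcp_pos: [0.4937, -0.0438, 0.2744]
eef_rot: [180.0, -0.1, 0.4]
contact_force: [1.1, -2.6, 7.2]
gripper_width: 0.0129
gripper_force: 45.0
tcp_pos: [0.4937, -0.0437, 0.2744]
eef_rot: [180.0, -0.1, 0.5]
contact_force: [1.5, -2.8, 8.0]
tcp_pos: [0.4937, -0.0438, 0.2744]
eef_rot: [180.0, -0.1, 0.4]
contact_force: [0.5, -2.4, 7.3]
tcp_pos: [0.4937, -0.0437, 0.2744]
eef_rot: [180.0, -0.1, 0.4]
contact_force: [0.8, -3.3, 7.5]
tcp_pos: [0.4937, -0.0438, 0.2744]
eef_rot: [180.0, -0.1, 0.4]
contact_force: [1.1, -2.7, 7.4]
mm [-39, -37, -35, -33, -31, -29, -27, -25, -23, -21, -19, -17, -15, -13, -11, -9, -7, -5, -3, -1, 1, 3, 5, 7, 9, 11, 13, 15, 17, 19, 21, 23, 25, 27, 29, 31, 33, 35, 37, 39]
GR [46, 55, 56, 56, 57, 60, 61, 59, 54, 45, 32, 26, 36, 40, 21, 1, -7, -12, -15, -14, -1, 16, 24, 25, 33, 46, 53, 55, 57, 61, 66, 67, 63, 58, 53, 47, 31, 6, -11, -18]
R  [111, 102, 101, 102, 103, 103, 104, 104, 102, 95, 82, 72, 72, 95, 131, 158, 164, 164, 163, 162, 152, 131, 103, 79, 70, 74, 84, 93, 98, 100, 102, 104, 103, 103, 101, 102, 112, 132, 148, 153]
21.3
```

The bubble is steady and centred, the press holds at about 7.5 N and the grip at 45 N, so I'm handing in.

```bash
python3 -c "
from plant import r
print(r.close_job())"
```

```text
the job is handed in; nothing more can be done
None
```

I handed the job in at about 21 s: the lever is swung about 1.6 rad clear, the knob is still gripped at 45 N and pressed at about 7.5 N, and the bubble reads within about 0.5 mm of centre on the scene camera (1 px ≈ 3.4 mm, averaged shots); no jar was touched, and no verdict came back.

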